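# Timing run: catch the rolling cart by its flag

### The job

Do a timing run: swing the start gate aside so that the cart rolls down the track by itself and its flag goes through the light gate untouched. Then take hold of the flag with the gripper while the cart rolls on, moving along with it so that it is not braked, within 30 cm below the light gate, and bring the cart to rest only beyond those 30 cm but short of the end stop. Leave the light gate and the other things on the bench undisturbed, and finish while still gripping the flag with the cart standing still on the slope.

Things in the scene. Friction and masses are not known exactly. Their poses are not given: they have to be found in the camera images.
- track: Aluminium dynamics track, 104 mm wide, 1040 mm long, with 5 mm rims that guide the cart. Origin on the table under its middle; x across the track (away from the robot at yaw 0), y along it, z up. It falls towards -y by 0.0262 rad: its running surface stands 65 mm above the table at y = 0 and 65 + 26.2 y mm (y in m) elsewhere.
- cart: Blue cart on the rails (cannot be lifted), 80 mm wide, 165 long. Origin on the running surface under its middle; x across, y uphill, z off the track. Body to 48 mm above the surface, mass bar on its rear half to 64. About 0.8 kg (x 0.8 to 1.2). Magnetic drag: free, it nears 0.18 m/s (0.14 to 0.22, more if heavier), time constant about 0.7 s. At first it leans on the start gate.
- cart_front (a point): Middle of the flat front (downhill, -y) bumper face of the cart, 70 mm wide, from 16 to 46 mm above the running surface; 82.5 mm downhill of the cart's origin, 31 mm above the running surface.
- flag (a point): The cart's flag: an upright black plastic block on the middle of the cart, 10 mm thick across the track, 40 mm long along it, from 48 to 92 mm above the running surface; the only handhold. This point lies on its mid-plane above the cart's origin, 78 mm above the running surface. Its way down the track from the start to the end stop is about 740 mm.
- start_gate (a joint): Start gate: an aluminium arm 100 mm long across the rail just downhill of the cart, on an upright pivot at the robot's side, 85 mm from the track's middle. 0 = closed, grows to 1.6 rad as the arm swings downhill and off the rail; the cart starts to roll as it opens and is quite free from about 1.1 rad. It stays where it is left; about 2 N at the peg moves it.
- gate_peg (a point): Top of the black upright peg (14 mm diameter, 36 mm tall) on the start gate's tail, 50 mm from the pivot on the robot's side. The peg's foot is the tail's top, 34 mm above the running surface. Pushing the peg uphill (+y of the track) and round the pivot by a quarter turn opens the gate.
- light_gate: Light gate: a fixed black U-shaped fork astride the track, its foot under the track, two uprights 20 by 30 mm, 128 mm apart inside, 160 mm tall. Origin on the table under its middle, x across and y along the track. The light beam runs across the track 144 mm above the table and is broken by the cart's flag as it passes.
- stop_face (a point): Middle of the rubber face of the end stop at the track's low end (black bracket 70 mm wide, 60 mm tall); the cart's front bumper meets it there if nobody catches it.
- cell_holder: Bystander, leave alone. Green battery holder with two red cells, 150 mm long (y) and 38 mm tall; origin under its middle.
- spare_cell: Bystander, leave alone. Single red round cell standing upright, 33 mm diameter, 61 mm tall; origin under its middle.
- beaker: Bystander, leave alone. Empty glass beaker, 72 mm wide, 95 mm tall; origin under its middle.
- flask: Bystander, leave alone. Glass conical flask, 84 mm wide, 124 mm tall; origin under its middle.
- masses: Bystander, leave alone. Small brass mass stack on a hanger rod, 44 mm wide, 68 mm tall; origin under its middle.
- wood_block: Bystander, leave alone. Wooden block 90 x 60 x 35 mm; origin under its middle.

How it is judged:
By the outcome, as a careful person would: the job done as asked, in the order asked, and still so for the second after the job is handed in, while the arm keeps its last pose, push and grip.
It also fails if it takes over 27 s, if anything falls off the work surface, if the arm or the gripper's body presses on something with over 40 N, if the wrist force passes 120 N, or if a joint passes its speed limit or range.

### The arm

A 7-joint arm with a two-finger parallel gripper is mounted at the origin on the work surface. World frame = base frame: x ahead of the robot, y to its left, z up, the work surface at z = 0. Lengths are in mm, angles in rad, forces in N, time in s.
With the tool pointing down it reaches from about 425 to 1025 mm from the base axis. Payload 3.6 kg.
Tool frame: the origin (TCP) lies on the centre line of the jaws, within the pads' length; the fingertips stand nose_length ahead of it and the grasp point (between the pads) lies 6 mm ahead of it (nose_length is the distance from the TCP to the fingertips, in mm); z points along the fingers, y is the direction in which the jaws open and shut (so a half turn about z gives the same grasp; the last joint's range is limited). The gripper opens to 85 mm and grips with 20 to 120 N. Pads are 22 mm wide; open, the fingers measure 114 mm over their backs; the gripper's body (76 mm by 85 mm) begins 54 mm behind the grasp point. The pads swing forward as they close: fully open they stand 13 mm farther back than shut.
Start: joints at [1.2, 0.591, 0.048, 1.609, -0.033, 0.943, -0.034], TCP at [198.827, -697.207, 256.302] pointing down, gripper open.
Joint ranges: [-2.69, 2.69], [-0.47, 2.24], [-1.27, 1.36], [0.19, 2.51], [-1.53, 4.68], [0.08, 2.07], [-3.09, 3.09]. Speed limits (rad/s): [2.57, 2.57, 3.14, 3.14, 3.14, 3.14, 3.14].

### API

Orientations are given as a rotation vector (axis times angle).
In Python, from bench import get_state, read_camera, finish_job, nose_length gives the robot as it stands.
- The arm moves only by the tool move_arm, never from a script. Its argument "commands" is a list of rows, each an object of numbers: "jaw": the finger opening in cm, from 0 to 8.54; "tx", "ty", "tz": the shift along the tool's x, y, z in cm; "wx", "wy", "wz": the turn, a rotation vector about the tool's x, y, z in rad. In form: [{"jaw": .., "tx": .., "ty": .., "tz": .., "wx": .., "wy": .., "wz": ..}, ...]. A call has 1 to 12 rows; each row is the pose to reach, as a shift and turn from the pose commanded when the call began, along the tool's axes at that moment; what a row does not reach only later rows make up. A row lasts 1/10 s, in which the tool goes at most 50 mm and 8.59 degrees, less where a joint would pass 70% of its speed; a pose out of reach is approached as far as the arm can. A call with a gripper value outside its range is refused whole. The fingers move at their own pace and stop on an object; "force" is the grip in N (left out, the last holds). Time passes only in rows, so rows that repeat a pose let the fingers close. It gives the time, the measured TCP pose, the force and the opening at its end, in the units of the state.
- get_state(): the state, without advancing time (a new reading comes with each control period).
- read_camera(name): name is "scene" or "side" or "wrist"; returns a dict with "pixels" (480x640x3 uint8, blue, green, red), "depth" (480x640 float32, mm along the optical axis (not along the pixel's ray), 0 where there is no reading), "K" (3x3 intrinsics, pixels), "dist_coeffs" ([k1, k2, p1, p2, k3] as OpenCV has them; the pictures are not rectified), "xyz" and "orientation" of the camera in the world. Camera axes: x right, y up, looking along -z (the intrinsics and any distortion apply to the point x, -y, -z); pixel columns grow to the right and rows downward; lengths in mm; the calibration is good to about 2 mm. A picture is of the moment at which its call begins.
- finish_job(): hands the job in, once; it reports no verdict.
The state is a dict: "t": time; "joints": joint angles; "joint_velocities": joint speeds; "effort": joint torques, N m; "ee_pos": TCP position; "tool_rot": TCP orientation; "wrist_force": force on the tool from outside, world axes, zero at the start; "wrist_torque": the same for the moment, N m; "grip_width": finger opening in mm.
Only numpy, scipy, OpenCV 4.12 (cv2) and the standard library are available. Lean on these libraries where they do the work, as an engineer would, in place of code of your own. Each camera call takes 0.05 s, during which the arm holds its last target. There are 200 camera calls.

## Working session

There is one attempt and no reset: what is moved stays moved. The work goes in short steps, Python scripts to look and compute and a tool call to move; the robot and the scene stay as the last step left them, time stands still between calls to the robot, and variables do not carry over. Pictures are saved under pics/ and viewed, about 8 in all and at most 12, crops included, and the job is handed in when it is done.

Besides the shell and the picture viewer there is one more tool, called by a JSON object that holds its "api" and its "payload", one argument or row to a line. move_arm: Moves the arm, as the interface text tells. Its arguments: {"type":"object","properties":{"commands":{"type":"array"},"force":{"type":"number"}},"required":["commands"]}

```bash
ls; mkdir -p pics; cat > h.py <<'E'
import numpy as np, cv2
from scipy.spatial.transform import Rotation as R
from bench import get_state, read_camera, finish_job, nose_length
def rot(c):
    o=np.array(c["orientation"],float)
    return o if o.shape==(3,3) else (R.from_rotvec(o).as_matrix() if o.size==3 else R.from_quat(o).as_matrix())
def cast_z(c,uv,z):
    "rays of pixels uv (N,2) onto plane world z"
    p=cv2.undistortPoints(np.array(uv,float).reshape(-1,1,2),np.array(c["K"]),np.array(c["dist_coeffs"])).reshape(-1,2)
    d=np.c_[p[:,0],-p[:,1],-np.ones(len(p))]@rot(c).T
    o=np.array(c["xyz"],float); s=(z-o[2])/d[:,2]
    return o+d*s[:,None]
def deproj(c,uv):
    uv=np.array(uv,int).reshape(-1,2)
    p=cv2.undistortPoints(uv.astype(float).reshape(-1,1,2),np.array(c["K"]),np.array(c["dist_coeffs"])).reshape(-1,2)
    z=c["depth"][uv[:,1],uv[:,0]]
    return np.array(c["xyz"])+(np.c_[p[:,0],-p[:,1],-np.ones(len(p))]*z[:,None])@rot(c).T
E
python3 - <<'E'
from h import *
import pickle
s=get_state(); print({k:np.round(v,3) for k,v in s.items()}, nose_length() if callable(nose_length) else nose_length)
for n in ("scene","side","wrist"):
    c=read_camera(n); pickle.dump(c,open(n+"0.pkl","wb")); cv2.imwrite(f"pics/{n}0.png",c["pixels"]); print(n,c["xyz"],c["orientation"],np.array(c["K"]).tolist(),c["dist_coeffs"], (c["depth"]>0).mean())
E
```

```text
pics
{'t': np.float64(0.0), 'joints': array([ 1.199,  0.592,  0.048,  1.61 , -0.033,  0.943, -0.034]), 'joint_velocities': array([-0.001, -0.   , -0.001, -0.   ,  0.   , -0.002, -0.003]), 'effort': array([ 0.0000e+00, -5.4868e+01,  1.5460e+00, -1.9813e+01,  9.0000e-03,
        9.0000e-03, -0.0000e+00]), 'ee_pos': array([ 198.639, -696.415,  255.135]), 'tool_rot': array([-3.109e+00, -4.350e-01,  1.000e-03]), 'wrist_force': array([-0.45 , -0.231,  0.323]), 'wrist_torque': array([0.012, 0.057, 0.043]), 'grip_width': np.float64(85.541)} 25.0
scene [1618.49221376   64.36656962 1014.90830998] [0.66643436 0.72592405 1.57720567] [[536.4661280248864, 0.0, 324.1712546864308], [0.0, 536.4661280248864, 245.22649005853404], [0.0, 0.0, 1.0]] [-0.02464596  0.          0.          0.          0.        ] 0.995654296875
side [-87.04876319 658.50956459 864.34584825] [ 0.41498869 -1.06553728 -2.21766811] [[496.01351607729487, 0.0, 319.8444384962369], [0.0, 496.01351607729487, 241.28939742313923], [0.0, 0.0, 1.0]] [-0.06303286  0.          0.          0.          0.        ] 0.995888671875
wrist [ 277.29400004 -675.35552889  373.18655995] [-0.27691048  0.2114638  -1.2806926 ] [[360.60063403760137, 0.0, 318.4135231520748], [0.0, 360.60063403760137, 244.3360170484644], [0.0, 0.0, 1.0]] [0.00139012 0.         0.         0.         0.        ] 0.996181640625
```

View pics/scene0.png

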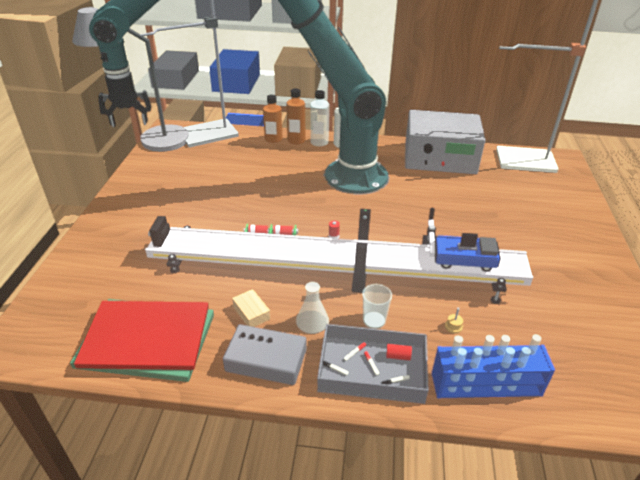

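View pics/side0.png

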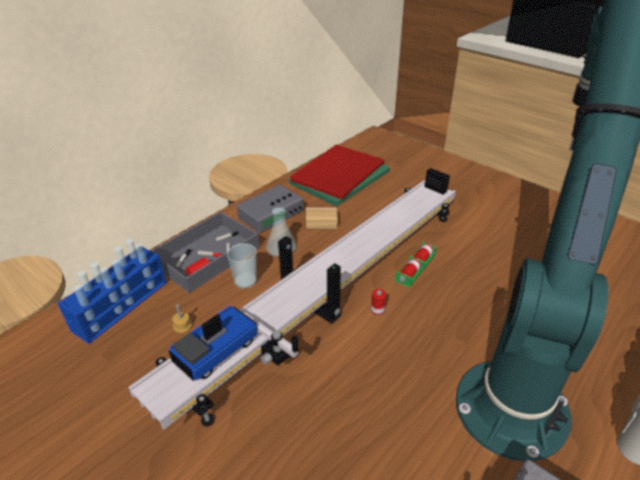

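The scene view shows the cart at about (467,252) with its flag at (468,240). The gate pivot and peg are near (431,225), the light gate at (362,250) and the stop at (159,232). Next I measure these from the depth images.

```bash
cat >> h.py <<'E'
def cloud(c):
    v,u=np.mgrid[0:480,0:640]; return deproj(c,np.c_[u.ravel(),v.ravel()]).reshape(480,640,3)
E
python3 - <<'E'
from h import *
import pickle
for n in("scene","side"):
    c=pickle.load(open(n+"0.pkl","rb")); P=cloud(c); im=c["pixels"].astype(int); hsv=cv2.cvtColor(c["pixels"],cv2.COLOR_BGR2HSV)
    x,y,z=P[...,0],P[...,1],P[...,2]; ok=(c["depth"]>0)
    m=ok&(hsv[...,1]<60)&(hsv[...,2]>130)&(z>40)&(z<95)&(x>350)&(x<900)&(abs(y)<750)
    nb,lab,st,_=cv2.connectedComponentsWithStats(cv2.morphologyEx(m.astype(np.uint8),cv2.MORPH_CLOSE,np.ones((9,9))))
    k=1+np.argmax(st[1:,4]); m&=lab==k
    Q=P[m]; A=np.c_[Q[:,1],np.ones(len(Q))]
    r=cv2.minAreaRect(Q[:,:2].astype(np.float32)); print(n,"track rect",r, cv2.boxPoints(r).round(0).tolist(), "plane z~y",np.linalg.lstsq(np.c_[Q[:,0],A],Q[:,2],rcond=None)[0].round(4))
    dk=ok&(hsv[...,2]<70)&(x>300)&(x<900)&(abs(y)<750)&(z>70)&(z<190)
    nb,lab,st,ce=cv2.connectedComponentsWithStats(dk.astype(np.uint8))
    for i in range(1,nb):
        if st[i,4]>15:
            q=P[lab==i]; print("dark",st[i].tolist(),"min",np.percentile(q,3,0).round(),"max",np.percentile(q,97,0).round())
    b=ok&(hsv[...,0]>100)&(hsv[...,0]<130)&(hsv[...,1]>130)&(x>350)&(x<720)&(abs(y)<750)&(z>60)
    q=P[b]; print("cart",np.percentile(q,[1,99],axis=0).round())
E
python3 - <<'E'
import cv2
a=cv2.imread('pics/scene0.png')[190:310,330:530]; b=cv2.imread('pics/side0.png')[240:400,150:370]
a=cv2.resize(a,(640,384),interpolation=3)[:300+84]; b=cv2.resize(b,None,fx=2.5,fy=2.5,interpolation=3)
cv2.imwrite('pics/crop_a.png',a); cv2.imwrite('pics/crop_b.png',b)
E
```

```text
scene track rect ((506.1336364746094, -28.5567626953125), (164.26358032226562, 1046.1180419921875), 0.7923446893692017) [[417.0, 493.0], [431.0, -553.0], [595.0, -550.0], [581.0, 496.0]] plane z~y [-2.83000e-02  2.35000e-02  7.68133e+01]
cart [[465. 245. 113.]
 [542. 397. 126.]]
side track rect ((495.0232849121094, -28.080322265625), (158.1807098388672, 1042.5418701171875), 1.2591452598571777) [[404.0, 491.0], [427.0, -551.0], [586.0, -547.0], [563.0, 495.0]] plane z~y [7.30000e-03 2.55000e-02 6.16393e+01]
dark [426, 169, 23, 22, 361] min [ 464. -524.   74.] max [ 527. -495.  113.]
dark [279, 237, 14, 36, 411] min [561.  35.  73.] max [577.  63. 159.]
dark [327, 265, 14, 38, 417] min [414.  36.  72.] max [428.  63. 160.]
dark [202, 314, 21, 26, 324] min [492. 303. 128.] max [500. 341. 167.]
dark [262, 335, 23, 24, 198] min [397. 231.  70.] max [439. 253. 110.]
dark [291, 336, 7, 16, 90] min [357. 228. 110.] max [368. 240. 142.]
dark [184, 349, 25, 14, 81] min [468. 357. 128.] max [486. 396. 139.]
dark [169, 351, 24, 28, 165] min [464. 402.  99.] max [529. 405. 123.]
dark [197, 395, 11, 11, 70] min [422. 404.  71.] max [442. 422.  76.]
cart [[457. 241.  93.]
 [534. 402. 153.]]
```

View pics/crop_b.png

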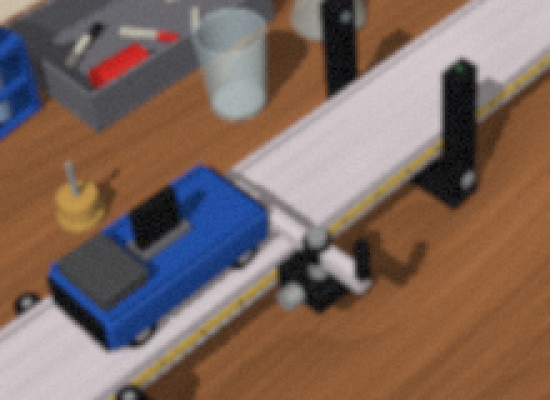

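View pics/crop_a.png

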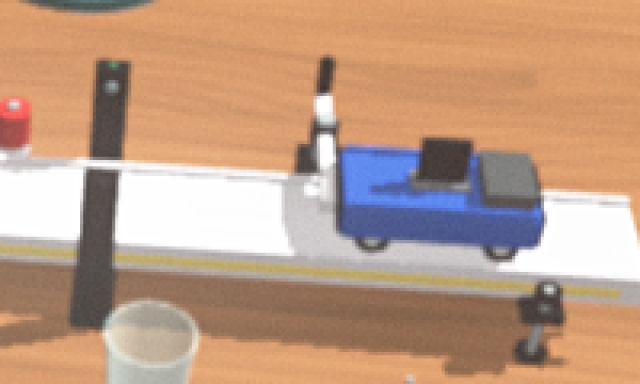

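The crops show the peg at (362,262) in the side crop and the gate arm closed across the rail. The cart's front leans on it. Now I fit the track line and cross-check the flag, fork and peg in both views.

```bash
cat >> h.py <<'E'
def flagpts(c,z0=138,x0=497,lo=-450,hi=420):
    P=cloud(c); v=c["pixels"].max(2)
    zs=65+.0262*(P[...,1]+28)
    m=(c["depth"]>0)&(v<95)&(abs(P[...,0]-x0)<16)&(P[...,2]>zs+68)&(P[...,2]<zs+97)&(P[...,1]>lo)&(P[...,1]<hi)
    n,l,s,_=cv2.connectedComponentsWithStats(m.astype(np.uint8))
    if n<2: return None
    k=1+np.argmax(s[1:,4]); return P[l==k],s[k]
E
python3 - <<'E'
from h import *
import pickle
for n in("scene","side"):
    c=pickle.load(open(n+"0.pkl","rb")); P=cloud(c); hsv=cv2.cvtColor(c["pixels"],cv2.COLOR_BGR2HSV)
    x,y,z=P[...,0],P[...,1],P[...,2]; ok=c["depth"]>0
    zs=65+.0262*(y+28)
    m=ok&(hsv[...,1]<70)&(hsv[...,2]>120)&(abs(z-zs)<12)&(abs(x-497)<75)
    print(n,"surf bias",np.median((z-zs)[m&(abs(x-497)<40)]))
    mid=[]
    for yb in list(range(-460,20,20))+list(range(80,220,20))+list(range(420,470,20)):
        q=m&(abs(y-yb)<10)
        if q.sum()>20: a,b=np.percentile(x[q],[2,98]); mid.append((yb,(a+b)/2,b-a))
    mid=np.array(mid); f=np.polyfit(mid[:,0],mid[:,1],1); print("mid fit",f, "res",np.std(mid[:,1]-np.polyval(f,mid[:,0])),"w",np.median(mid[:,2])); print(mid[::4].round(1).tolist())
    r=flagpts(c); 
    if r: q=r[0]; print("flag",r[1].tolist(),np.percentile(q,[2,50,98],axis=0).round(1).tolist())
    for nm,cx,cy,zl,zh in(("peg",362,234,112,150),("stop",495,-510,90,130),("up1",424,49,120,160),("up2",571,49,120,165)):
        q=ok&(c["pixels"].max(2)<95)&(abs(x-cx)<45)&(abs(y-cy)<30)&(z>zl)&(z<zh+5)
        if q.sum()>5: print(nm,q.sum(),np.percentile(P[q],[3,50,97],axis=0).round(1).tolist())
E
```

```text
scene surf bias -3.0328473752992124
mid fit [6.45612866e-04 5.04498070e+02] res 1.3536042675977815 w 104.31043756597697
[[-460.0, 501.5, 128.8], [-380.0, 504.5, 103.4], [-300.0, 504.2, 105.9], [-220.0, 503.6, 106.2], [-140.0, 504.8, 106.3], [-60.0, 502.7, 104.3], [80.0, 505.1, 104.3], [160.0, 503.6, 103.3], [440.0, 503.8, 104.6]]
flag [462, 234, 15, 9, 109] [[499.9, 302.7, 143.5], [506.9, 320.4, 155.4], [511.4, 336.7, 164.4]]
peg 26 [[368.6, 228.1, 115.7], [373.5, 232.1, 127.9], [378.1, 235.6, 141.5]]
stop 189 [[477.8, -528.1, 91.0], [513.9, -510.4, 103.0], [538.9, -497.6, 112.7]]
up1 104 [[426.8, 34.9, 121.1], [437.4, 45.5, 142.1], [442.7, 57.8, 159.0]]
up2 126 [[573.8, 36.3, 120.8], [585.3, 46.0, 144.8], [589.0, 56.6, 158.4]]
side surf bias -0.884252860822599
mid fit [-8.10939988e-05  4.98588753e+02] res 3.4092548507275793 w 102.34217552128084
[[-460.0, 498.8, 102.9], [-380.0, 497.5, 101.2], [-300.0, 498.6, 102.6], [-220.0, 497.8, 101.4], [-140.0, 498.1, 103.4], [-60.0, 498.2, 101.3], [80.0, 497.2, 101.0], [160.0, 497.9, 102.0], [440.0, 497.2, 102.6]]
flag [201, 314, 21, 22, 235] [[492.2, 302.2, 142.9], [494.5, 323.0, 158.8], [502.2, 340.4, 167.6]]
peg 88 [[356.9, 228.6, 114.3], [360.5, 235.4, 134.4], [368.4, 239.7, 141.7]]
stop 265 [[463.7, -528.9, 91.8], [494.7, -510.4, 105.1], [529.3, -498.7, 114.0]]
up1 237 [[414.0, 35.5, 121.6], [417.9, 53.6, 145.6], [430.3, 63.3, 160.8]]
up2 234 [[560.9, 35.0, 121.3], [565.5, 52.5, 146.1], [579.7, 63.3, 160.1]]
```

```bash
cat >> h.py <<'E'
G=np.array([[0,1,0],[1,0,0],[0,0,-1.]])
def rel(goal,pos=None,rv=None):
    s=get_state(); pos=s["ee_pos"] if pos is None else pos; M=R.from_rotvec(s["tool_rot"] if rv is None else rv).as_matrix()
    print("t cm",(M.T@(np.array(goal)-pos)/10).round(2),"w",R.from_matrix(M.T@G).as_rotvec().round(4), "at",np.round(s["ee_pos"],1),np.round(s["tool_rot"],4),s["t"],round(s["grip_width"],1))
E
python3 -c "
from h import *
rel([520,-150,256],np.array([198.827,-697.207,256.302]))"
```

```text
t cm [ 45.9  -43.81   0.1 ] w [-1.6000e-03 -1.1000e-03 -1.2929e+00] at [ 198.7 -696.6  255.4] [-3.1096e+00 -4.3480e-01  5.0000e-04] 0.15 85.4
```

{"api": "move_arm", "payload": {
  "commands": [
    {"jaw":4,"tx":45.9,"ty":-43.8,"tz":0,"wx":-0.002,"wy":-0.001,"wz":-1.293},
    {"jaw":4,"tx":45.9,"ty":-43.8,"tz":0,"wx":-0.002,"wy":-0.001,"wz":-1.293},
    {"jaw":4,"tx":45.9,"ty":-43.8,"tz":0,"wx":-0.002,"wy":-0.001,"wz":-1.293},
    {"jaw":4,"tx":45.9,"ty":-43.8,"tz":0,"wx":-0.002,"wy":-0.001,"wz":-1.293},
    {"jaw":4,"tx":45.9,"ty":-43.8,"tz":0,"wx":-0.002,"wy":-0.001,"wz":-1.293},
    {"jaw":4,"tx":45.9,"ty":-43.8,"tz":0,"wx":-0.002,"wy":-0.001,"wz":-1.293},
    {"jaw":4,"tx":45.9,"ty":-43.8,"tz":0,"wx":-0.002,"wy":-0.001,"wz":-1.293},
    {"jaw":4,"tx":45.9,"ty":-43.8,"tz":0,"wx":-0.002,"wy":-0.001,"wz":-1.293},
    {"jaw":4,"tx":45.9,"ty":-43.8,"tz":0,"wx":-0.002,"wy":-0.001,"wz":-1.293},
    {"jaw":4,"tx":45.9,"ty":-43.8,"tz":0,"wx":-0.002,"wy":-0.001,"wz":-1.293},
    {"jaw":4,"tx":45.9,"ty":-43.8,"tz":0,"wx":-0.002,"wy":-0.001,"wz":-1.293},
    {"jaw":4,"tx":45.9,"ty":-43.8,"tz":0,"wx":-0.002,"wy":-0.001,"wz":-1.293}
  ],
  "force": 40
}}

```text
t: 1.35
ee_pos: [503.2, -178.2, 256.3]
tool_rot: [2.22, 2.22, -0.001]
wrist_force: [1.1, 0.4, -0.1]
grip_width: 40.0
```

```bash
python3 -c "
from h import *
rel([395,205,230])
s=get_state();print(np.round(s['joints'],3),np.round(s['joint_velocities'],2),R.from_matrix(G).as_rotvec())"
```

```text
t cm [ 38.32 -10.83   2.54] w [ 0.0008  0.0021 -0.0004] at [ 503.2 -178.2  256.3] [ 2.2204e+00  2.2195e+00 -1.4000e-03] 1.35 40.0
[ 0.552  0.374 -0.383  2.027  0.199  0.774  0.049] [-0.88  0.11 -0.08 -0.17  0.08  0.07 -0.98] [2.22144147 2.22144147 0.        ]
```

{"api": "move_arm", "payload": {
  "commands": [
    {"jaw":4,"tx":38.5,"ty":-10.75,"tz":2.6},
    {"jaw":4,"tx":38.5,"ty":-10.75,"tz":2.6},
    {"jaw":4,"tx":38.5,"ty":-10.75,"tz":2.6},
    {"jaw":4,"tx":38.5,"ty":-10.75,"tz":2.6},
    {"jaw":4,"tx":38.5,"ty":-10.75,"tz":2.6},
    {"jaw":4,"tx":38.5,"ty":-10.75,"tz":2.6},
    {"jaw":4,"tx":38.5,"ty":-10.75,"tz":2.6},
    {"jaw":4,"tx":38.5,"ty":-10.75,"tz":2.6},
    {"jaw":4,"tx":38.5,"ty":-10.75,"tz":2.6},
    {"jaw":4,"tx":38.5,"ty":-10.75,"tz":2.6}
  ]
}}

```text
$.commands[0]: bad value
```

```bash
python3 - <<'E'
from h import *
import pickle
for n in ("scene","side","wrist"):
    c=read_camera(n); pickle.dump(c,open(n+"1.pkl","wb")); cv2.imwrite(f"pics/{n}1.png",c["pixels"])
rel([389,212,146])
a=cv2.imread('pics/wrist1.png'); b=cv2.imread('pics/side1.png')[180:420,150:470]
cv2.imwrite('pics/m1.png',np.vstack([cv2.resize(a,(400,300)),cv2.resize(b,(400,300))]))
E
```

```text
t cm [ 38.83 -11.27  11.02] w [0.0025 0.0003 0.0088] at [ 504.8 -175.3  256.6] [2.2102 2.2298 0.0025] 1.5 39.9
```

View pics/m1.png

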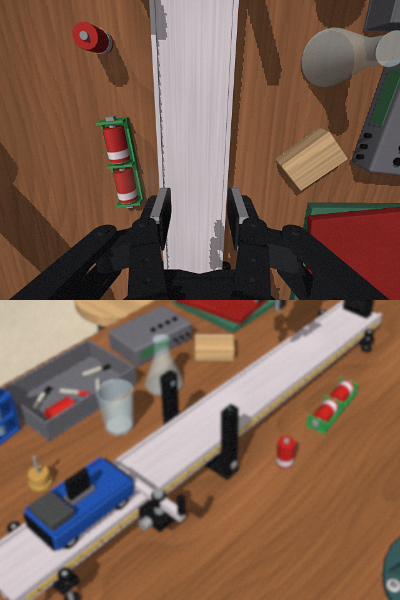

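The wrist view shows the track between the jaws, roughly centred at column 195 of 400. The move was refused because every key is required. First I use this wrist view for the track line.

```bash
python3 - <<'E'
from h import *
import pickle
c=pickle.load(open("wrist1.pkl","rb")); P=cloud(c); hsv=cv2.cvtColor(c["pixels"],cv2.COLOR_BGR2HSV)
x,y,z=P[...,0],P[...,1],P[...,2]; zs=65+.0262*(y+28)
m=(hsv[...,1]<70)&(hsv[...,2]>120)&(abs(z-zs)<14)&(abs(x-500)<75)
print("bias",np.median((z-zs)[m&(abs(x-500)<40)]),c["xyz"])
for yb in range(-240,60,20):
    q=m&(abs(y-yb)<10)
    if q.sum()>20: a,b=np.percentile(x[q],[1,99]); print(yb,((a+b)/2).round(1),(b-a).round(1),q.sum())
E
```

```text
bias 0.3797947766512806 [504.63997156 -90.28443863 375.19945686]
-240 499.9 101.8 2009
-220 499.8 101.9 2141
-200 499.9 101.9 2269
-180 499.9 101.9 2418
-160 499.8 102.0 2578
-140 499.7 102.0 2745
-120 499.7 101.9 2937
-100 499.8 101.8 3132
-80 499.6 102.0 3369
-60 499.6 101.9 3622
-40 499.7 101.9 3702
-20 499.8 101.7 3937
0 500.0 100.9 1249
```

{"api": "move_arm", "payload": {
  "commands": [
    {"jaw":4,"tx":38,"ty":-11,"tz":2.6,"wx":0,"wy":0,"wz":0},
    {"jaw":4,"tx":38,"ty":-11,"tz":2.6,"wx":0,"wy":0,"wz":0},
    {"jaw":4,"tx":38,"ty":-11,"tz":2.6,"wx":0,"wy":0,"wz":0},
    {"jaw":4,"tx":38,"ty":-11,"tz":2.6,"wx":0,"wy":0,"wz":0},
    {"jaw":4,"tx":38,"ty":-11,"tz":2.6,"wx":0,"wy":0,"wz":0},
    {"jaw":4,"tx":38,"ty":-11,"tz":2.6,"wx":0,"wy":0,"wz":0},
    {"jaw":4,"tx":38,"ty":-11,"tz":2.6,"wx":0,"wy":0,"wz":0},
    {"jaw":4,"tx":38,"ty":-11,"tz":2.6,"wx":0,"wy":0,"wz":0},
    {"jaw":4,"tx":38,"ty":-11,"tz":2.6,"wx":0,"wy":0,"wz":0}
  ]
}}

```text
t: 2.4
ee_pos: [391.3, 205.8, 229.9]
tool_rot: [-2.211, -2.232, -0.004]
wrist_force: [-0.0, -0.5, 0.3]
grip_width: 39.9
```

```bash
python3 - <<'E'
from h import *
import pickle
for n in ("scene","side","wrist"):
    c=read_camera(n); pickle.dump(c,open(n+"2.pkl","wb")); cv2.imwrite(f"pics/{n}2.png",c["pixels"])
rel([389,212,146])
a=cv2.imread('pics/wrist2.png'); b=cv2.imread('pics/side2.png')[180:420,150:470]
cv2.imwrite('pics/m2.png',np.hstack([cv2.resize(a,(400,300)),cv2.resize(b,(400,300))]))
E
```

```text
t cm [ 1.39 -0.39  8.31] w [ 0.0002  0.0036 -0.0016] at [392.9 198.4 229.2] [ 2.2213  2.2177 -0.0037] 2.55 39.8
```

View pics/m2.png

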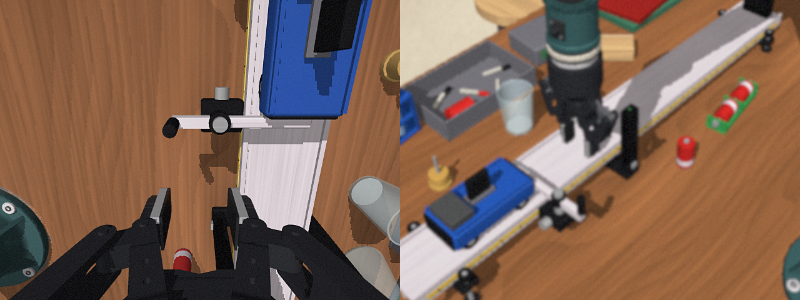

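The wrist view shows the peg top at about (170,125) in the left panel, with the gate closed. The arm settled about 7 mm back after the abrupt stop, so I'll ramp speeds during the catch.

```bash
python3 - <<'E'
from h import *
import pickle
c=pickle.load(open("wrist2.pkl","rb")); P=cloud(c); v=c["pixels"].max(2)
x,y,z=P[...,0],P[...,1],P[...,2]
q=(v<80)&(abs(x-362)<25)&(abs(y-234)<25)&(z>136)&(z<150); print("peg top",q.sum(),np.percentile(P[q],[2,50,98],axis=0).round(1).tolist())
q=(v<110)&(abs(x-500)<20)&(y>280)&(y<370)&(z>155)&(z<175); print("flag top",q.sum(),np.percentile(P[q],[2,50,98],axis=0).round(1).tolist())
q=(abs(x-415)<20)&(abs(y-234)<25)&(z>85); print("pivot",np.percentile(P[q],[2,50,98],axis=0).round(1).tolist())
q=(abs(x-500)<38)&(y>220)&(y<330)&(z>100)&(z<125); print("cart top",np.percentile(P[q],[2,50,98],axis=0).round(1).tolist())
rel([392,200,230])
E
```

```text
peg top 451 [[358.5, 226.7, 137.4], [364.6, 233.1, 141.9], [370.5, 238.9, 143.4]]
flag top 2811 [[493.2, 300.6, 155.6], [495.6, 316.5, 165.9], [503.2, 331.0, 168.0]]
pivot [[396.2, 209.2, 105.2], [412.2, 215.4, 277.6], [433.8, 241.2, 295.7]]
cart top [[466.1, 230.9, 105.9], [494.3, 276.0, 121.5], [533.3, 326.7, 124.5]]
t cm [ 0.16 -0.09 -0.08] w [ 0.0002  0.0036 -0.0016] at [392.9 198.4 229.2] [ 2.2213  2.2177 -0.0037] 2.55 39.8
```

```bash
python3 - <<'E'
from h import *
import pickle
for n in("wrist","side","scene"):
    c=pickle.load(open(n+("2" if n=="wrist" else "0")+".pkl","rb")); P=cloud(c)
    x,y,z=P[...,0],P[...,1],P[...,2]
    q=(abs(x-414)<14)&(abs(y-233)<14)&(z>85)&(z<160); print(n,"knob z",np.percentile(z[q],[50,90,98]).round(1))
c=pickle.load(open("wrist2.pkl","rb")); P=cloud(c); q=(P[...,2]>170)&(abs(P[...,1]-200)<40)
for s in(-1,1):
    k=q&((P[...,0]-392)*s>10)&((P[...,0]-392)*s<60)&(P[...,2]<235); print("finger",s,np.percentile(P[k],[1,50,99],axis=0).round(1).tolist())
E
```

```text
wrist knob z [110.7 116.7 117.4]
side knob z [108.7 115.1 116.8]
scene knob z [105.9 112.7 114.7]
finger -1 [[358.7, 188.4, 207.3], [369.2, 205.7, 224.1], [372.2, 210.0, 234.8]]
finger 1 [[411.8, 188.3, 207.6], [414.7, 205.7, 223.9], [425.3, 210.1, 234.8]]
```

{"api": "move_arm", "payload": {
  "commands": [
    {"jaw":4,"tx":0.2,"ty":-0.1,"tz":1.5,"wx":0,"wy":0.0,"wz":0},
    {"jaw":4,"tx":0.5,"ty":-0.15,"tz":4.0,"wx":0,"wy":0,"wz":0},
    {"jaw":4,"tx":0.5,"ty":-0.15,"tz":6.6,"wx":0,"wy":0,"wz":0},
    {"jaw":4,"tx":0.5,"ty":-0.15,"tz":7.8,"wx":0,"wy":0,"wz":0},
    {"jaw":4,"tx":0.5,"ty":-0.15,"tz":8.1,"wx":0,"wy":0,"wz":0},
    {"jaw":4,"tx":0.5,"ty":-0.15,"tz":8.1,"wx":0,"wy":0,"wz":0},
    {"jaw":4,"tx":0.5,"ty":-0.15,"tz":8.1,"wx":0,"wy":0,"wz":0}
  ]
}}

```text
t: 3.25
ee_pos: [392.1, 204.1, 149.0]
tool_rot: [2.222, 2.217, 0.0]
wrist_force: [-0.2, 0.3, -0.5]
grip_width: 39.9
```

```bash
python3 - <<'E'
from h import *
import pickle
c=read_camera("wrist"); pickle.dump(c,open("wrist3.pkl","wb")); cv2.imwrite("pics/wrist3.png",cv2.resize(c["pixels"],(480,360)))
rel([391,215,149])
P=cloud(c); v=c["pixels"].max(2); x,y,z=P[...,0],P[...,1],P[...,2]
q=(v<80)&(abs(x-362)<25)&(abs(y-234)<25)&(z>136)&(z<150); print("peg top",q.sum(),np.percentile(P[q],[2,50,98],axis=0).round(1).tolist())
for s in(-1,1):
    k=(abs(y-205)<30)&((x-391)*s>10)&((x-391)*s<60)&(z<150)&(z>110); print("finger",s,np.percentile(P[k],[1,50,99],axis=0).round(1).tolist())
E
```

```text
t cm [ 1.05 -0.11  0.02] w [ 0.0024  0.0014 -0.0016] at [392.1 204.5 149.2] [2.2213e+00 2.2178e+00 1.1000e-03] 3.3 39.9
peg top 1492 [[358.2, 209.5, 136.5], [364.0, 231.7, 141.9], [371.6, 239.0, 149.1]]
finger -1 [[358.1, 193.1, 116.3], [367.4, 214.0, 141.7], [371.7, 234.9, 149.7]]
finger 1 [[403.5, 193.0, 110.1], [413.8, 213.9, 132.7], [425.0, 234.8, 149.8]]
```

View pics/wrist3.png

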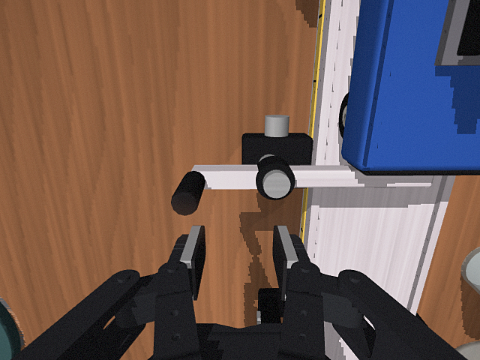

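The peg stands right ahead of the left finger, so I swing the gate, lift clear and go ahead of the cart.

{"api": "move_arm", "payload": {
  "commands": [
    {"jaw":4,"tx":0.7,"ty":-0.1,"tz":0,"wx":0,"wy":0,"wz":0},
    {"jaw":4,"tx":2.5,"ty":-0.35,"tz":0,"wx":0,"wy":0,"wz":0},
    {"jaw":4,"tx":4.4,"ty":-0.2,"tz":0,"wx":0,"wy":0,"wz":0},
    {"jaw":4,"tx":6.2,"ty":1.0,"tz":0,"wx":0,"wy":0,"wz":0},
    {"jaw":4,"tx":7.5,"ty":2.5,"tz":0,"wx":0,"wy":0,"wz":0},
    {"jaw":4,"tx":7.6,"ty":2.7,"tz":-1.0,"wx":0,"wy":0,"wz":0},
    {"jaw":4,"tx":7.4,"ty":2.7,"tz":-4.0,"wx":0,"wy":0,"wz":0},
    {"jaw":7,"tx":5.0,"ty":4.0,"tz":-6.0,"wx":0,"wy":0,"wz":0},
    {"jaw":7,"tx":1.0,"ty":7.0,"tz":-6.2,"wx":0,"wy":0,"wz":0},
    {"jaw":7,"tx":-3.5,"ty":9.5,"tz":-6.2,"wx":0,"wy":0,"wz":0},
    {"jaw":7,"tx":-8.4,"ty":10.6,"tz":-6.2,"wx":0,"wy":0,"wz":0},
    {"jaw":7,"tx":-13.4,"ty":10.8,"tz":-6.2,"wx":0,"wy":0,"wz":0}
  ]
}}

```text
t: 4.5
ee_pos: [501.0, 71.0, 212.3]
tool_rot: [2.219, 2.218, 0.004]
wrist_force: [1.2, -0.7, 0.2]
grip_width: 70.0
```

```bash
cat > look.py <<'E'
from h import *
import sys
rel([500,-100,148])
t=get_state()["t"]; c=read_camera("scene"); cv2.imwrite(f"pics/s{t:.2f}.png",c["pixels"]); np.savez(f"s{t:.2f}.npz",**c)
r=flagpts(c,x0=505)
if r: print("t",t,"flag",r[1].tolist(),np.percentile(r[0],[2,50,98],axis=0).round(1).tolist())
# blue cart body top extents
P=cloud(c); hsv=cv2.cvtColor(c["pixels"],cv2.COLOR_BGR2HSV)
b=(hsv[...,0]>100)&(hsv[...,0]<130)&(hsv[...,1]>130)&(abs(P[...,0]-503)<42)&(abs(P[...,1])<480)&(P[...,2]>80)&(P[...,2]<130)
print("cart y",np.percentile(P[b][:,1],[1,99]).round(1),b.sum())
E
python3 look.py
```

```text
t cm [-17.09  -0.12   6.45] w [ 0.005   0.001  -0.0006] at [501.   71.  212.3] [2.2191 2.2178 0.0044] 4.5 70.0
t 4.5 flag [425, 231, 15, 9, 110] [[498.9, 209.8, 140.8], [506.1, 226.8, 153.2], [510.8, 244.3, 161.9]]
cart y [150.6 303.7] 524
```

{"api": "move_arm", "payload": {
  "commands": [
    {"jaw":6,"tx":-4.5,"ty":0,"tz":0,"wx":0,"wy":0,"wz":0},
    {"jaw":4,"tx":-8.5,"ty":0,"tz":0.3,"wx":0,"wy":0,"wz":0},
    {"jaw":3,"tx":-11.5,"ty":0,"tz":1.5,"wx":0,"wy":0,"wz":0},
    {"jaw":3,"tx":-13.3,"ty":0,"tz":3.2,"wx":0,"wy":0,"wz":0},
    {"jaw":3,"tx":-14.0,"ty":0,"tz":4.6,"wx":0,"wy":0,"wz":0}
  ]
}}

```text
t: 5.05
ee_pos: [498.7, -69.9, 165.3]
tool_rot: [2.224, 2.214, -0.002]
wrist_force: [-0.8, 0.5, -0.3]
grip_width: 29.7
```

```bash
python3 look.py
```

```text
t cm [-3.01  0.14  1.74] w [ 0.0017  0.0032 -0.0043] at [498.7 -69.9 165.3] [ 2.2237e+00  2.2142e+00 -1.7000e-03] 5.05 29.7
t 5.05 flag [393, 229, 14, 9, 99] [[501.5, 125.1, 138.3], [506.6, 141.7, 150.8], [511.6, 158.5, 160.8]]
cart y [ 66.4 219.2] 540
```

{"api": "move_arm", "payload": {
  "commands": [
    {"jaw":3,"tx":0,"ty":0,"tz":0.9,"wx":0,"wy":0,"wz":0},
    {"jaw":3,"tx":0,"ty":0,"tz":1.5,"wx":0,"wy":0,"wz":0},
    {"jaw":3,"tx":0,"ty":0,"tz":1.7,"wx":0,"wy":0,"wz":0},
    {"jaw":3,"tx":0,"ty":0,"tz":1.7,"wx":0,"wy":0,"wz":0}
  ]
}}

```text
t: 5.5
ee_pos: [499.3, -66.1, 148.0]
tool_rot: [2.218, 2.223, -0.001]
wrist_force: [-0.5, -0.0, -0.7]
grip_width: 30.2
```

```bash
python3 look.py; python3 - <<'E'
from h import *
import glob,pickle
c=read_camera("wrist"); t=get_state()["t"]; cv2.imwrite("pics/wrist5.png",c["pixels"]); pickle.dump(c,open("wrist5.pkl","wb"))
P=cloud(c); v=c["pixels"].max(2); x,y,z=P[...,0],P[...,1],P[...,2]
q=(v<110)&(abs(x-500)<14)&(y>-20)&(y<150)&(z>145)&(z<175); print(t,"flag w",q.sum(),np.percentile(P[q],[1,50,99],axis=0).round(1).tolist() if q.sum() else 0)
E
```

```text
t cm [-3.39  0.07  0.01] w [0.0008 0.0015 0.0021] at [499.3 -66.1 148. ] [ 2.2179e+00  2.2227e+00 -7.0000e-04] 5.5 30.2
t 5.5 flag [364, 226, 14, 10, 108] [[499.6, 49.0, 136.5], [506.5, 65.3, 148.5], [510.2, 83.5, 158.6]]
cart y [ -9.9 144.6] 473
5.6 flag w 1543 [[494.4, 37.3, 145.6], [499.3, 40.1, 158.9], [504.0, 44.5, 160.8]]
```

{"api": "move_arm", "payload": {
  "commands": [
    {"jaw":3,"tx":0,"ty":0,"tz":0,"wx":0,"wy":0,"wz":0},
    {"jaw":3,"tx":0,"ty":0,"tz":0,"wx":0,"wy":0,"wz":0},
    {"jaw":3,"tx":0,"ty":0,"tz":0,"wx":0,"wy":0,"wz":0}
  ]
}}

```text
t: 5.9
ee_pos: [499.3, -67.4, 148.3]
tool_rot: [2.22, 2.22, -0.001]
wrist_force: [0.9, -0.2, -0.0]
grip_width: 30.0
```

```bash
python3 - <<'E'
from h import *
import pickle
c=read_camera("wrist"); cv2.imwrite("pics/wrist6.png",c["pixels"]); pickle.dump(c,open("wrist6.pkl","wb"))
P=cloud(c); v=c["pixels"].max(2); x,y,z=P[...,0],P[...,1],P[...,2]
q=(v<110)&(abs(x-500)<14)&(y>-50)&(y<60)&(z>145)&(z<175); print("flag w",q.sum(),np.percentile(P[q],[1,10,50,90,99],axis=0).round(1).tolist() if q.sum() else 0)
print(get_state()["t"])
E
python3 look.py
```

```text
flag w 4375 [[494.4, -23.0, 156.1], [495.3, -18.8, 157.1], [499.2, -1.7, 158.0], [503.2, 12.9, 158.9], [504.2, 15.9, 159.6]]
5.95
t cm [-3.26  0.08  0.03] w [ 0.0011  0.0019 -0.0002] at [499.2 -67.4 148.2] [ 2.2201e+00  2.2197e+00 -9.0000e-04] 5.95 30.0
t 5.95 flag [334, 225, 14, 9, 97] [[501.3, -29.6, 135.1], [506.2, -10.8, 145.9], [510.8, 5.0, 156.4]]
cart y [-87.1  66.8] 412
```

The flag centre was at y ≈ −12 mm at 5.95 s, moving at about 0.177 m/s, and it lines up with the jaws in x. Now I ramp up to its speed, close the jaws and travel with it.

{"api": "move_arm", "payload": {
  "commands": [
    {"jaw":3,"tx":0,"ty":0,"tz":0,"wx":0,"wy":0,"wz":0},
    {"jaw":3,"tx":-0.37,"ty":0,"tz":0.01,"wx":0,"wy":0,"wz":0},
    {"jaw":3,"tx":-1.27,"ty":0,"tz":0.03,"wx":0,"wy":0,"wz":0},
    {"jaw":3,"tx":-2.62,"ty":0,"tz":0.07,"wx":0,"wy":0,"wz":0},
    {"jaw":3,"tx":-4.25,"ty":0,"tz":0.11,"wx":0,"wy":0,"wz":0},
    {"jaw":0,"tx":-6.05,"ty":0,"tz":0.16,"wx":0,"wy":0,"wz":0},
    {"jaw":0,"tx":-7.85,"ty":0,"tz":0.21,"wx":0,"wy":0,"wz":0},
    {"jaw":0,"tx":-9.65,"ty":0,"tz":0.25,"wx":0,"wy":0,"wz":0},
    {"jaw":0,"tx":-11.46,"ty":0,"tz":0.3,"wx":0,"wy":0,"wz":0},
    {"jaw":0,"tx":-13.27,"ty":0,"tz":0.35,"wx":0,"wy":0,"wz":0},
    {"jaw":0,"tx":-15.08,"ty":0,"tz":0.39,"wx":0,"wy":0,"wz":0},
    {"jaw":0,"tx":-16.89,"ty":0,"tz":0.44,"wx":0,"wy":0,"wz":0}
  ],
  "force": 50
}}

```text
t: 7.2
ee_pos: [500.2, -238.5, 143.9]
tool_rot: [2.219, 2.218, 0.002]
wrist_force: [3.9, 0.5, -4.5]
grip_width: 9.5
```

{"api": "move_arm", "payload": {
  "commands": [
    {"jaw":0,"tx":-1.81,"ty":0,"tz":0.05,"wx":0,"wy":0,"wz":0},
    {"jaw":0,"tx":-3.62,"ty":0,"tz":0.1,"wx":0,"wy":0,"wz":0},
    {"jaw":0,"tx":-5.3,"ty":0,"tz":0.14,"wx":0,"wy":0,"wz":0},
    {"jaw":0,"tx":-6.8,"ty":0,"tz":0.18,"wx":0,"wy":0,"wz":0},
    {"jaw":0,"tx":-8.0,"ty":0,"tz":0.21,"wx":0,"wy":0,"wz":0},
    {"jaw":0,"tx":-8.9,"ty":0,"tz":0.23,"wx":0,"wy":0,"wz":0},
    {"jaw":0,"tx":-9.5,"ty":0,"tz":0.25,"wx":0,"wy":0,"wz":0},
    {"jaw":0,"tx":-9.8,"ty":0,"tz":0.26,"wx":0,"wy":0,"wz":0},
    {"jaw":0,"tx":-9.9,"ty":0,"tz":0.26,"wx":0,"wy":0,"wz":0},
    {"jaw":0,"tx":-9.9,"ty":0,"tz":0.26,"wx":0,"wy":0,"wz":0},
    {"jaw":0,"tx":-9.9,"ty":0,"tz":0.26,"wx":0,"wy":0,"wz":0},
    {"jaw":0,"tx":-9.9,"ty":0,"tz":0.26,"wx":0,"wy":0,"wz":0}
  ],
  "force": 50
}}

```text
t: 8.4
ee_pos: [500.3, -335.7, 141.4]
tool_rot: [2.219, 2.219, 0.002]
wrist_force: [5.3, 0.5, -5.2]
grip_width: 9.3
```

```bash
python3 look.py; python3 look.py; python3 -c "
import cv2,glob
f=sorted(glob.glob('pics/s8*.png'))[-1]; cv2.imwrite('pics/fin.png',cv2.imread(f))
from h import *; s=get_state(); print(s['wrist_force'],s['grip_width'],s['ee_pos'])"
```

```text
t cm [ 2.357e+01 -2.000e-02 -7.000e-01] w [0.0035 0.0017 0.0002] at [ 500.3 -335.7  141.4] [2.2186e+00 2.2191e+00 2.0000e-03] 8.4 9.3
t 8.4 flag [225, 218, 5, 8, 29] [[501.2, -325.2, 126.8], [507.3, -318.8, 139.4], [511.8, -313.9, 150.1]]
cart y [-409.2 -255.2] 394
t cm [ 2.357e+01 -2.000e-02 -7.000e-01] w [0.0035 0.0016 0.0002] at [ 500.3 -335.7  141.4] [2.2186e+00 2.2192e+00 2.0000e-03] 8.45 9.3
t 8.45 flag [225, 218, 5, 9, 31] [[501.6, -324.7, 126.0], [507.9, -319.3, 138.4], [511.6, -313.2, 147.9]]
cart y [-409.7 -255.5] 399
[ 5.41324263 -0.83438897 -4.53550367] 9.238326287945739 [ 500.24718488 -335.66277009  141.36699211]
```

View pics/fin.png

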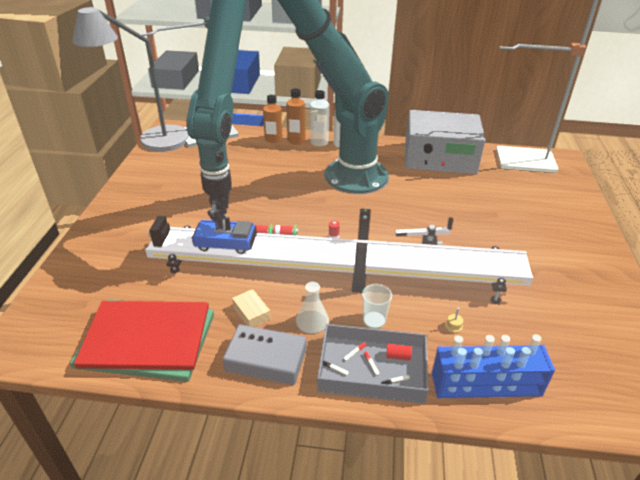

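The cart stands at about (224,236), held at its flag. It is clear of the stop at (160,232), the gate arm is open, and everything else is in place. I hand it in now.

```bash
python3 -c "
from bench import finish_job; print(finish_job())"
```

```text
the job is handed in; nothing more can be done
None
```

The timing run is done and handed in at 8.5 s of the 27 s allowed. The hand-in gives no verdict.

- **Release and passage:** I swung the start gate open, and the cart rolled down by itself at about 0.17–0.18 m/s. Its flag went through the light gate untouched.
- **Catch:** The gripper matched the cart's speed and closed on the flag. I estimate it closed 18–22 cm below the light gate, inside the 30 cm. I had no camera reading during the closing itself, so that figure and the cart not being braked come from the measured cart speed and the commanded motion. At the end of that move, about 29 cm below the gate, the opening was 9.5 mm and the wrist force about 6 N.
- **Stop:** I slowed the cart only beyond the 30 cm. It stands about 38 cm below the light gate with about 85 mm left to the end stop.

**Last checks:**
- Two pictures 0.05 s apart showed the cart's position unchanged within 0.5 mm.
- The grip was 9.2 mm wide on the flag, and the wrist force was about 7 N.
- By eye in the last picture, the light gate and bystanders are undisturbed.

**Disagreements and failed steps:**
- The scene camera placed things about 5 mm farther in x than the wrist camera, and the side camera about 2 mm nearer. I trusted the wrist camera.
- At rest, the scene camera put the cart's middle about 4 mm uphill of the gripper's centre. That is well within the 40 mm flag.
- One early move call was refused because its rows lacked the turn values. It moved nothing.

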